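# Air the covered dish at the serving hatch

## Task

Air the covered dish on the serving counter: first take the cup that was left standing on its lid and stand it in the middle of the empty saucer. Then raise the lid by its handle, handle edge first (a good two centimetres) while the opposite edge still rests on the dish, go on until the lid is only just clear of the dish all round for a moment, a few centimetres at most and still over the dish, and lower it back in hand, without dropping it, so that it sits level and centred with its skirt down over the rim all round. Leave the dish where it stands and do not disturb the other crockery or the jar.

Things in the scene. Friction and masses are not known exactly. Their poses are not given: they have to be found in the camera images.
- dish: Round white ceramic dish, 140 mm outer diameter, 45 mm high, straight upright wall 5 mm thick, loose, about 0.7 kg. Origin: centre of its underside, z up. Its top rim is 45 mm above the origin.
- lid: Round steel lid on the dish, 156 mm outer diameter, about 0.2 kg: flat top 5 mm thick, skirt 3.5 mm thick hanging 10 mm below it, outside the dish's rim with about 4 mm play all round. Origin: centre of the skirt's lower edge, z up, +x to the handle; its top is at z = 15 mm. Seated, the origin is 35 mm above the dish's, on its axis. Yaw at the end is free.
- lid_handle (a point): Centre of the lid's handle: an upright steel lug on the lid's top near one edge, 12 mm thick along the lid's x (radially), 50 mm wide along the lid's y, 34 mm high (z = 15 to 49 mm in the lid's frame). The point is at x = 62 mm, z = 32 mm in the lid's frame; axes as the lid's.
- lid_near (a point): Lower outer edge of the skirt on the handle's side: x = 78 mm, z = 0 in the lid's frame.
- lid_far (a point): Lower outer edge of the skirt opposite the handle: x = -78 mm, z = 0 in the lid's frame.
- cup: White ceramic cup, empty, mouth 64 mm outer diameter, 62 mm high, about 0.16 kg, standing upright on the lid's top beside the handle at the start. Origin: centre of its underside, z up; its loop handle points along its own +y, so it can be gripped across its diameter along its x.
- saucer: The empty white saucer on the counter, 140 mm diameter, 18 mm high at the rim, loose, about 0.2 kg. Origin: centre of its underside; the cup stands on its flat floor, about 5 mm above the origin.
- served_a: Bystander, leave alone: white cup on its saucer (one piece), saucer 144 mm diameter, 67 mm high in all. Origin: centre of the underside.
- served_b: Bystander, leave alone: white cup on its saucer, like served_a. Origin: centre of the underside.
- sugar_jar: Bystander, leave alone: white jar with a steel cap, 80 mm diameter, 120 mm high. Origin: centre of the underside.
Not all that is in view belongs to the job. What is shaped like the cup but purple is not meant. What is shaped like the lid but turquoise is not meant.

How it is judged:
On the way, in this order (a step that is already met when the one before it is completed fails the run):
1. The cup stands upright in the middle of the saucer, let go (horizontal distance between cup and saucer below 0.015 m and angle between cup's own z axis and vertical below 0.1 rad and contact force between cup and saucer above 0.1 N and contact force between the fingers and cup below 0.05 N), for 0.2 s.
2. The lid's handle edge is raised while the opposite edge still rests on the dish (z of lid_near in the frame of dish above 0.048 m and z of lid_far in the frame of dish below 0.044 m and angle between lid's own z axis and vertical above 0.09 rad and contact force between lid and dish above 0.05 N), for 0.1 s.
3. The whole lid is just clear of the dish, held over it (z of each of lid_near, lid_far in the frame of dish above 0.046 m and contact force between lid and dish below 0.02 N), for 0.2 s.
At the end, for the whole second after the job is handed in: The lid sits level (within 0.03 rad) and centred (within 5.5 mm) on the dish with its skirt down over the rim (height within 3 mm of seated); the cup stands upright on the saucer, within 15 mm of its middle; all are at rest (z of lid in the frame of dish between 0.032 and 0.038 m and horizontal distance between lid and dish below 0.0055 m and angle between lid's own z axis and vertical below 0.03 rad and linear speed of each of lid, dish, cup below 0.02 m/s and horizontal distance between cup and saucer below 0.015 m and angle between cup's own z axis and vertical below 0.1 rad and contact force between cup and saucer above 0.1 N); the robot touches nothing.
It fails at once if The lid was lifted more than 80 mm above its seat (z of lid in the frame of dish above 0.115 m).
It fails at once if The lid was carried away from over the dish (more than 60 mm aside) (horizontal distance between lid and dish above 0.06 m).
It fails at once if The lid was dropped: let go while more than 15 mm above its seat (z of lid in the frame of dish above 0.05 m and contact force between the fingers and lid below 0.01 N).
It fails at once if The dish was shifted more than 25 mm (distance of dish from where it was at the start of the episode above 0.025 m).
It fails at once if The other cups or the jar were disturbed (moved more than 20 mm) (distance of any of served_a, served_b, sugar_jar from where it was at the start of the episode above 0.02 m).
It also fails if it takes over 61 s, if anything falls off the work surface, if the arm or the gripper's body presses on something with over 40 N, if the wrist force passes 120 N, or if a joint passes its speed limit or range.

## Robot

A 7-joint arm with a two-finger parallel gripper is mounted at the origin on the work surface. World frame = base frame: x ahead of the robot, y to its left, z up, the work surface at z = 0. Lengths are in m, angles in rad, forces in N, time in s.
With the tool pointing down it reaches from about 0.375 to 0.925 m from the base axis. Payload 3.1 kg.
Tool frame: the origin (TCP) lies midway between the tips of the shut fingers; the grasp point (between the pads) lies 19 mm behind it (hold_point_z is the distance from the TCP to the grasp point, in m); y points along the fingers, x is the direction in which the jaws open and shut, and the axes are right-handed (so a half turn about y gives the same grasp; the last joint's range is limited). The gripper opens to 85 mm and grips with 20 to 120 N. Pads are 22 mm wide; open, the fingers measure 114 mm over their backs; the gripper's body (76 mm by 85 mm) begins 54 mm behind the grasp point. The pads swing forward as they close: fully open they stand 13 mm farther back than shut.
Start: joints at [-1.328, 0.383, 0.044, 1.598, -0.018, 1.161, -0.05], TCP at [0.217, 0.613, 0.231] pointing down, gripper open.
Joint ranges: [-2.61, 2.61], [-0.41, 2.15], [-1.48, 1.57], [0, 2.5], [-1.57, 4.71], [0.05, 1.97], [-2.85, 2.85]. Speed limits (rad/s): [2.79, 2.79, 3.14, 3.14, 3.14, 3.14, 3.14].

## Interface

Orientations are given as a rotation vector (axis times angle).
In Python, from workcell import observe, get_image, job_done, recognise, trace, pinpoint, hold_point_z gives the robot as it stands.
- The arm moves only by the shell command python3 -m handwheel 'ROWS'. ROWS is a JSON object of lists of equal length, an entry for each row: "slide": the shift along the tool's x, y, z in cm, a list of three; "spin": the turn about the tool's y in rad; "grip": the finger opening in cm, from 0 to 8.54. A call has 1 to 5 rows; each row is the pose to reach, as a shift and turn from the pose commanded when the call began, along the tool's axes at that moment; what a row does not reach only later rows make up. A row lasts 1/10 s, in which the tool goes at most 50 mm and 8.59 degrees, less where a joint would pass 70% of its speed; a pose out of reach is approached as far as the arm can. A call with a gripper value outside its range is refused whole. The fingers move at their own pace and stop on an object; the grip force is fixed at half the most. Time passes only in rows, so rows that repeat a pose let the fingers close. It gives the time, the measured TCP pose, the force and the opening at its end, in the units of the state.
- observe(): the state, without advancing time (a new reading comes with each control period).
- get_image(name): name is "scene" or "side" or "wrist"; returns a dict with "frame" (420x560x3 uint8, red, green, blue), "vfov" (degrees; the focal length in pixels is half the picture's height over the tangent of half this angle, whatever the lens; pixels are square), "cx", "cy" (the principal point, pixels), "R" (3x3) and "t" (3): a world point X has camera coordinates R X + t; the wrist camera has in their place "hand_eye" (4x4, takes a point from camera to tool coordinates, whose origin is the TCP and whose axes are the tool frame's). Camera axes: x right, y down, z forward; pixel columns grow to the right and rows downward; lengths in m; the calibration is good to about 2 mm. A picture is of the moment at which its call begins: read the wrist's pose just before it. There is no depth.
- job_done(): hands the job in, once; it reports no verdict.
Trained networks look in a picture, given as the dict that the camera call returned (one of the last four; its "shot" number tells which), for a name from the list of things; names that differ only in an ending like _2 or _b are one class to them, and where a whole thing is asked for, a point or a joint stands for the part that bears it (a point fixed in the world has none). Each returns a list of dicts, best first, with "p" (0 to 1); they miss things now and then, are a little off and sometimes report something else, mostly with a low value. They report only what shows in the picture. A call takes as long as a camera call. They do not tell look-alikes from the thing itself.
- recognise(picture, query): "at" ([x, y, z] in m, in the coordinates of the camera as it stood for that picture, good to about 4 mm: the middle of the surface that is visible of it).
- trace(picture, query): "mask" (420x560 bool, what is visible of it).
- pinpoint(picture, query): "at" ([x, y, z] in m, in the coordinates of the camera as it stood for that picture, good to about 4 mm: a listed point, or the origin of a listed thing).
The state is a dict: "clock": time; "joints": joint angles; "qvel": joint speeds; "joint_torque": joint torques, N m; "tcp_pos": TCP position; "orientation": TCP orientation; "wrist_force": force on the tool from outside, world axes, zero at the start; "moment": the same for the moment, N m; "grip_width": finger opening in m.
Only numpy, scipy, OpenCV 4.12 (cv2) and the standard library are available. Lean on these libraries where they do the work, as an engineer would, in place of code of your own. Each camera call takes 0.05 s, during which the arm holds its last target.

## Working session

There is one attempt and no reset: what is moved stays moved. The work goes in short steps, Python scripts to look and compute and a shell command to move; the robot and the scene stay as the last step left them, time stands still between calls to the robot, and variables do not carry over. Pictures are saved under pics/ and viewed, and the job is handed in when it is done.

```bash
ls; mkdir -p pics; cat > h.py <<'E'
import numpy as np, cv2
from scipy.spatial.transform import Rotation as Ro
from workcell import *
def cam2world(im,p,st=None):
    p=np.array(p)
    if 'R' in im and im['R'] is not None:
        return np.array(im['R']).T@(p-np.array(im['t']))
    H=np.array(im['hand_eye']); q=H[:3,:3]@p+H[:3,3]
    return Ro.from_rotvec(st['orientation']).as_matrix()@q+np.array(st['tcp_pos'])
def save(im,n): cv2.imwrite('pics/'+n+'.png',im['frame'][:,:,::-1])
E
python3 - <<'E'
from h import *
st=observe();print(st); print(hold_point_z if not callable(hold_point_z) else hold_point_z())
for n in ['scene','side','wrist']:
    st=observe();im=get_image(n);save(im,n+'0')
    print(n,{k:v for k,v in im.items() if k!='frame'} if n=='wrist' else (im['vfov'],im['cx'],im['cy']))
    for q in ['dish','lid','lid_handle','cup','saucer','served_a','sugar_jar']:
        for r in pinpoint(im,q)[:4]: print(n,q,round(r['p'],2),np.round(cam2world(im,r['at'],st),3))
print(observe()['clock'])
E
```

```text
pics
{'clock': 0.0, 'joints': array([-1.32780247,  0.38387582,  0.04384333,  1.5995857 , -0.01792552,
        1.16118622, -0.04992909]), 'qvel': array([ 0.00024359, -0.00010841, -0.00097803,  0.00079303,  0.00091267,
        0.0011897 ,  0.00041061]), 'joint_torque': array([ 2.70466417e-04, -4.33460104e+01,  1.02486871e+00, -2.49516410e+01,
        1.05144663e-02,  1.13412799e-02, -1.31965939e-05]), 'tcp_pos': array([0.21694094, 0.61172445, 0.22985549]), 'orientation': array([-1.35303602, -0.95310791,  0.95658334]), 'wrist_force': array([-0.92982988, -0.31475287, -0.53568523]), 'moment': array([ 0.00286258, -0.03146357, -0.00056197]), 'grip_width': 0.08509467317502019}
0.0187
scene (54.760149275935426, 282.3955102592318, 210.61068855471078)
scene dish 0.52 [ 0.555 -0.142 -0.   ]
scene lid 0.77 [ 0.413 -0.362  0.003]
scene lid 0.65 [ 0.563 -0.142  0.035]
scene lid_handle 0.95 [ 0.61  -0.102  0.068]
scene lid_handle 0.84 [ 0.456 -0.406  0.034]
scene cup 0.71 [ 0.551 -0.167  0.05 ]
scene saucer 0.72 [0.477 0.193 0.005]
scene saucer 0.71 [ 0.554 -0.143  0.003]
scene served_a 0.84 [ 0.519
[... 432 characters left out ...]
407  0.034]
side lid_handle 0.57 [ 0.616 -0.105  0.072]
side cup 0.64 [ 0.552 -0.165  0.053]
side cup 0.6 [ 0.339 -0.133  0.003]
side saucer 0.73 [0.48  0.194 0.   ]
side served_a 0.55 [0.52  0.449 0.002]
side sugar_jar 0.71 [ 0.735 -0.036  0.004]
wrist {'vfov': 61.96807017466296, 'cx': 279.4622353641809, 'cy': 209.1480521192696, 'hand_eye': array([[ 9.99998718e-01, -1.41109360e-03, -7.56198580e-04,
         1.00042997e-03],
       [ 2.91231472e-04, -3.04124451e-01,  9.52632266e-01,
        -1.43595357e-01],
       [-1.57423177e-03, -9.52631265e-01, -3.04123651e-01,
         7.85924353e-02],
       [ 0.00000000e+00,  0.00000000e+00,  0.00000000e+00,
         1.00000000e+00]]), 'shot': 3}
1.2
```

View pics/scene0.png

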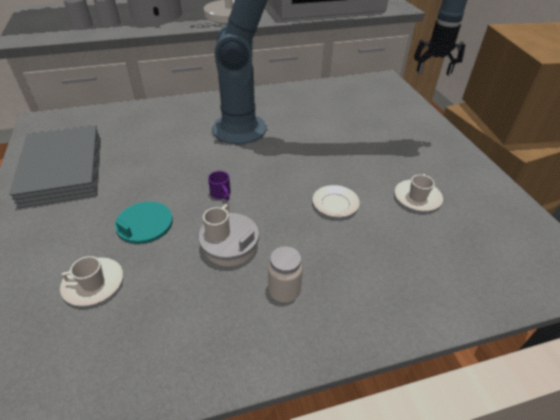

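View pics/side0.png

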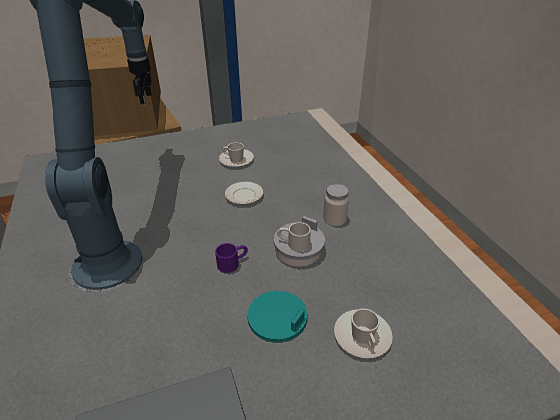

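```bash
python3 - <<'E'
from h import *
s=observe();print(Ro.from_rotvec(s['orientation']).as_matrix().round(3))
E
```

```text
[[ 0.334 -0.    -0.943]
 [ 0.943 -0.     0.334]
 [-0.    -1.     0.   ]]
```

```bash
python3 -m handwheel '{"slide":[[-3.55,0,-3.35],[-7.1,0,-6.7],[-10.65,0,-10.05],[-14.2,0,-13.4],[-17.75,0,-16.75]],"spin":[0,0,0,0,0],"grip":[8.54,8.54,8.54,8.54,8.54]}'; python3 -m handwheel '{"slide":[[-3.55,0,-3.35],[-7.1,0,-6.7],[-10.65,0,-10.05],[-14.2,0,-13.4],[-17.75,0,-16.75]],"spin":[0,0,0,0,0],"grip":[8.54,8.54,8.54,8.54,8.54]}';
```

```text
clock: 1.7
tcp_pos: [0.3165, 0.3876, 0.2315]
orientation: [-1.351, -0.955, 0.954]
wrist_force: [1.0, -0.4, -0.3]
grip_width: 0.085
clock: 2.2
tcp_pos: [0.4149, 0.1643, 0.2317]
orientation: [-1.351, -0.956, 0.953]
wrist_force: [1.4, 0.9, 0.0]
grip_width: 0.0855
```

```bash
python3 -m handwheel '{"slide":[[-3.55,0,-3.35],[-7.1,0,-6.7],[-10.65,0,-10.05],[-14.2,0,-13.4],[-17.75,0,-16.75]],"spin":[0,0,0,0,0],"grip":[8.54,8.54,8.54,8.54,8.54]}'; python3 -m handwheel '{"slide":[[-3,0,-3],[-6,0,-6],[-7.2,0,-7],[-7.2,0,-7]],"spin":[0,0,0,0],"grip":[8.54,8.54,8.54,8.54]}'
cat > look.py <<'E'
from h import *
import sys
n=sys.argv[1]; cams=sys.argv[2].split(','); qs=[q for q in sys.argv[3].split(',') if q]
for c in cams:
    st=observe();im=get_image(c);save(im,n+c)
    if c=='wrist': print('tcp',st['tcp_pos'].round(4),'yaw',np.degrees(np.arctan2(*Ro.from_rotvec(st['orientation']).as_matrix()[[1,0],[0,0]])).round(2))
    for q in qs:
        for r in pinpoint(im,q)[:3]: print(c,q,round(r['p'],2),np.round(cam2world(im,r['at'],st),4))
    np.save('pics/%s%s.npy'%(n,c),dict(im=im,st=st),allow_pickle=True)
E
python3 look.py a wrist dish,lid,lid_handle,cup,lid_near,lid_far
```

```text
clock: 2.7
tcp_pos: [0.5135, -0.0589, 0.2318]
orientation: [-1.351, -0.956, 0.954]
wrist_force: [0.5, 0.9, 0.7]
grip_width: 0.0853
clock: 3.1
tcp_pos: [0.5549, -0.1524, 0.2316]
orientation: [-1.356, -0.95, 0.951]
wrist_force: [-0.6, 0.3, -0.5]
grip_width: 0.0853
tcp [ 0.5549 -0.1524  0.2316] yaw 70.14
wrist lid 0.76 [ 0.413 -0.356  0.002]
wrist lid 0.65 [ 0.5625 -0.1376  0.0341]
wrist lid_handle 0.6 [ 0.4518 -0.4048  0.0292]
wrist lid_handle 0.57 [ 0.6136 -0.102   0.0701]
wrist cup 0.79 [ 0.552  -0.1637  0.0508]
wrist lid_near 0.94 [ 0.4643 -0.4181 -0.002 ]
wrist lid_near 0.86 [ 0.6229 -0.0913  0.0345]
wrist lid_far 0.72 [ 0.4983 -0.1844  0.0371]
wrist lid_far 0.57 [ 0.3694 -0.2957 -0.0008]
```

View pics/awrist.png

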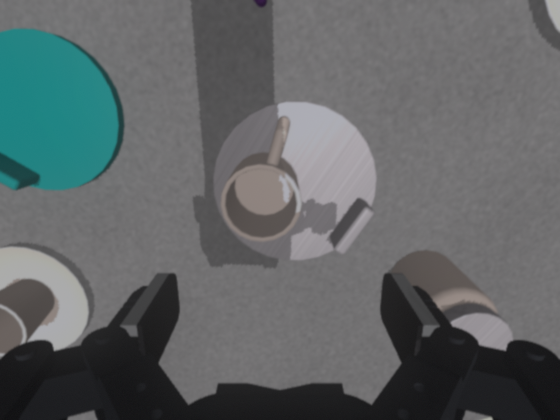

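```bash
cat >> h.py <<'E'
def pix2plane(im,st,u,v,z):
    f=210/np.tan(np.radians(im['vfov']/2))
    d=np.array([(u-im['cx'])/f,(v-im['cy'])/f,1.])
    o=cam2world(im,[0,0,0],st); d=cam2world(im,d,st)-o
    return o+d*(z-o[2])/d[2]
def load(n):
    d=np.load('pics/'+n+'.npy',allow_pickle=True).item(); return d['im'],d['st']
E
python3 - <<'E'
from h import *
im,st=load('awrist')
st=st
crop=cv2.resize(im['frame'][80:280,190:400,::-1],None,fx=3.5,fy=3,interpolation=cv2.INTER_CUBIC)
crop=cv2.resize(im['frame'][80:280,190:400,::-1],None,fx=3,fy=3,interpolation=cv2.INTER_CUBIC)
cv2.imwrite('pics/acrop.png',crop)
E
```

```text
(no output)
```

View pics/acrop.png

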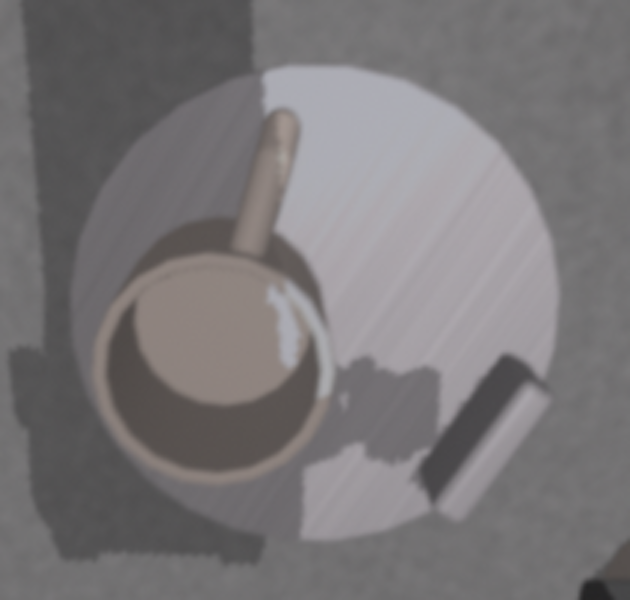

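```bash
python3 - <<'E'
from h import *
im,st=load('awrist')
P=lambda u,v,z:pix2plane(im,st,u/3+190,v/3+80,z)
m=P(214,368,.112);print('mouth',m)
print('rim w',np.linalg.norm(P(93,368,.112)-P(336,368,.112)))
for u,v,zs in [(285,112,(.07,.08,.09)),(250,252,(.09,.1,.105)),(268,180,(.08,.09,.1))]:
    for z in zs:
        h=P(u,v,z); d=h-m; print('handle',z,d[:2].round(4),np.degrees(np.arctan2(d[1],d[0])).round(1),np.hypot(d[0],d[1]).round(4))
a=P(540,392,.084);b=P(447,512,.084);d=a-b
print('lug',(a+b)/2,np.linalg.norm(d),np.degrees(np.arctan2(d[1],d[0])))
print('lid c',P(315,303,.05), 'w',np.linalg.norm(P(72,303,.05)-P(560,303,.05)),np.linalg.norm(P(315,65,.05)-P(315,541,.05)))
for n in ['scene','side']:
    pass
E
```

```text
mouth [ 0.55050419 -0.16543181  0.112     ]
rim w 0.06363778393665205
handle 0.07 [-0.0525  0.0391] 143.3 0.0654
handle 0.08 [-0.053   0.0391] 143.6 0.0659
handle 0.09 [-0.0536  0.0392] 143.8 0.0664
handle 0.09 [-0.0219  0.0177] 141.1 0.0281
handle 0.1 [-0.0235  0.0185] 141.8 0.0299
handle 0.105 [-0.0244  0.0189] 142.2 0.0308
handle 0.08 [-0.0374  0.0285] 142.7 0.0471
handle 0.09 [-0.0385  0.029 ] 143.1 0.0482
handle 0.1 [-0.0396  0.0294] 143.4 0.0493
lug [ 0.61075745 -0.10133817  0.084     ] 0.04574629581260374 126.74112098672352
lid c [ 0.55761311 -0.13730567  0.05      ] w 0.1547739418108281 0.15536979565204984
```

```bash
python3 -m handwheel '{"slide":[[-0.6,0,0],[-1.3,3,0],[-1.3,6,0],[-1.3,9,0],[-1.3,9,0]],"spin":[0.15,0.3,0.3,0.3,0.3],"grip":[8.54,8.54,8.54,8.54,8.54]}'
python3 look.py b wrist lid_handle,cup
```

```text
clock: 3.95
tcp_pos: [0.5467, -0.1582, 0.1372]
orientation: [-1.44, -0.72, 0.732]
wrist_force: [-0.2, 0.5, 0.8]
grip_width: 0.0854
tcp [ 0.5467 -0.1582  0.1372] yaw 53.39
wrist lid_handle 0.62 [ 0.6123 -0.1048  0.0698]
wrist cup 0.57 [ 0.5527 -0.166   0.0506]
```

View pics/bwrist.png

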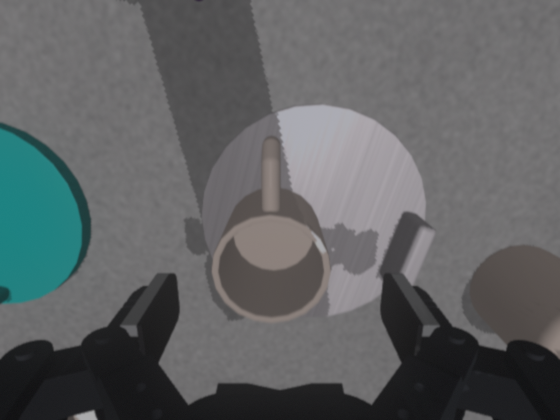

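```bash
python3 - <<'E'
from h import *
im,st=load('bwrist')
for u,v in [(271,268)]:print(pix2plane(im,st,u,v,.112))
print(observe()['tcp_pos'],observe()['qvel'])
E
```

```text
[ 0.55062384 -0.16616558  0.112     ]
[ 0.55141025 -0.1605078   0.14256081] [ 0.00201166 -0.01466828  0.01118996 -0.02112401 -0.00351042 -0.00450388
  0.00305843]
```

```bash
python3 - <<'E'
from h import *
for i in range(4):
    s=observe();print(s['clock'],s['tcp_pos'].round(4),s['joints'].round(4)); get_image('wrist')
E
```

```text
4.1 [ 0.5514 -0.1605  0.1426] [-0.3675  0.406   0.7035  1.8897 -0.3181  0.9576  1.4121]
4.15 [ 0.5519 -0.1608  0.1432] [-0.3674  0.4054  0.7039  1.8889 -0.3182  0.9575  1.4122]
4.2 [ 0.5521 -0.161   0.1434] [-0.3673  0.4052  0.7041  1.8887 -0.3183  0.9574  1.4124]
4.25 [ 0.552  -0.161   0.1433] [-0.3672  0.4052  0.7041  1.8889 -0.3185  0.9573  1.4124]
```

```bash
python3 -m handwheel '{"slide":[[-0.45,2.5,-0.15],[-0.45,5,-0.15],[-0.45,7.5,-0.15],[-0.45,7.5,-0.15],[-0.45,7.5,-0.15]],"spin":[0,0,0,0,0],"grip":[8.54,8.54,8.54,8.54,8.54]}'
python3 look.py c wrist,side ''
```

```text
clock: 4.8
tcp_pos: [0.5494, -0.1654, 0.067]
orientation: [-1.447, -0.726, 0.725]
wrist_force: [-0.2, 0.4, -0.4]
grip_width: 0.086
tcp [ 0.5494 -0.1654  0.067 ] yaw 53.29
```

View pics/cwrist.png

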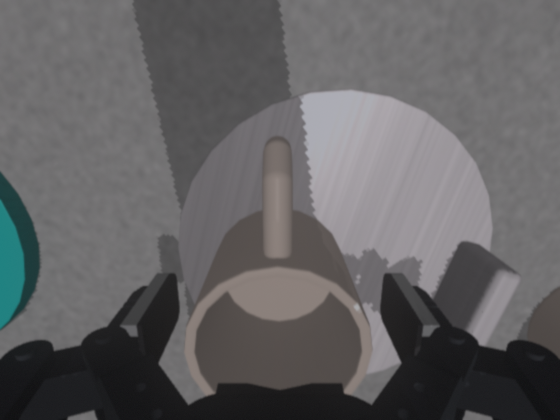

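View pics/cside.png

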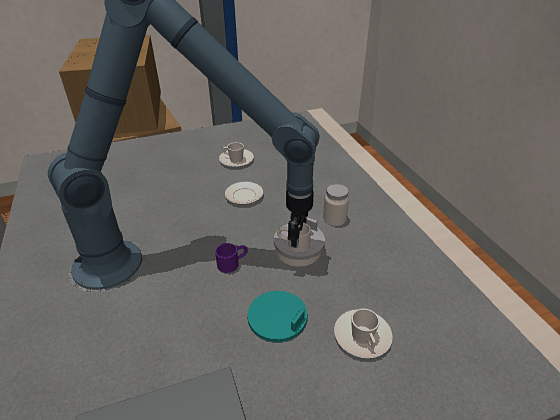

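Cup (mouth centred at column 278) lies between the fingers (at columns 160 and 400), handle square to the jaws. Close.

```bash
python3 -m handwheel '{"slide":[[0,0,0],[0,0,0],[0,0,0],[0,0,0],[0,0,0]],"spin":[0,0,0,0,0],"grip":[6,5,5,5,5]}';python3 -m handwheel '{"slide":[[0,0,0],[0,-2,0],[0,-5,0],[0,-5,0]],"spin":[0,0,0,0],"grip":[5,5,5,5]}'; python3 look.py d wrist cup,saucer
python3 look.py d scene saucer
```

```text
clock: 5.4
tcp_pos: [0.5504, -0.1657, 0.0679]
orientation: [-1.448, -0.728, 0.724]
wrist_force: [-0.8, 0.1, 6.7]
grip_width: 0.0618
clock: 5.8
tcp_pos: [0.5517, -0.1663, 0.1197]
orientation: [-1.451, -0.73, 0.721]
wrist_force: [1.4, -0.2, -0.9]
grip_width: 0.0617
tcp [ 0.5517 -0.1663  0.1197] yaw 53.27
wrist cup 0.87 [ 0.5545 -0.1636  0.1053]
scene saucer 0.69 [0.4787 0.1969 0.0038]
```

View pics/dwrist.png

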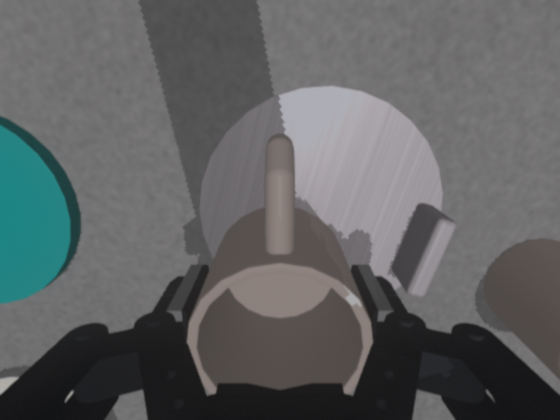

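```bash
python3 -m handwheel '{"slide":[[3.1,-2,3.4],[6.2,-2,6.8],[9.3,-2,10.2],[12.4,-2,13.6],[15.5,-2,17]],"spin":[0,0,0,0,0],"grip":[5,5,5,5,5]}';python3 look.py e wrist saucer,cup
```

```text
clock: 6.55
tcp_pos: [0.5037, 0.0622, 0.1352]
orientation: [-1.446, -0.724, 0.727]
wrist_force: [1.3, -0.4, -1.6]
grip_width: 0.062
tcp [0.5037 0.0622 0.1352] yaw 53.27
wrist saucer 0.56 [4.792e-01 1.978e-01 4.000e-04]
wrist cup 0.95 [0.5083 0.0648 0.1168]
```

View pics/ewrist.png

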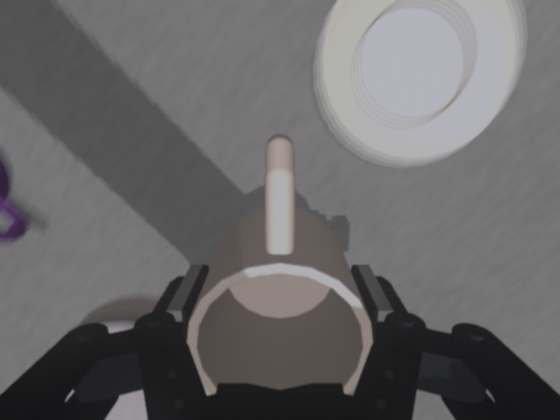

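```bash
python3 - <<'E'
from h import *
im,st=load('ewrist')
print(pix2plane(im,st,411,62,.005),st['qvel'].round(2),observe()['tcp_pos'])
im,st=load('dscene')
m=trace(get_image('scene'),'saucer')
for r in m[:3]:
    v,u=np.nonzero(r['mask']);print(r['p'],u.min(),u.max(),v.min(),v.max(),pix2plane(im,st,(u.min()+u.max())/2,(v.min()+v.max())/2,.015))
E
```

```text
[0.47817016 0.20074564 0.005     ] [-0.79 -0.14 -0.17  0.1   0.15 -0.05 -1.02] [0.50346461 0.06562675 0.13485507]
0.61 313 359 185 216 [0.47983075 0.19524518 0.015     ]
0.61 394 442 174 210 [0.50856732 0.45385551 0.015     ]
```

```bash
python3 -m handwheel '{"slide":[[3.1,0,3.3],[6.2,0,6.6],[9.1,0,9.8],[9.1,3,9.8],[9.1,3,9.8]],"spin":[0,0,0,0,0],"grip":[5,5,5,5,5]}';python3 look.py f wrist,side saucer,cup
```

```text
clock: 7.3
tcp_pos: [0.4783, 0.1908, 0.103]
orientation: [-1.447, -0.72, 0.733]
wrist_force: [-1.6, -1.6, -1.7]
grip_width: 0.0615
tcp [0.4783 0.1908 0.103 ] yaw 53.34
wrist saucer 0.81 [ 4.795e-01  2.017e-01 -3.000e-04]
wrist cup 0.59 [0.4806 0.1942 0.0862]
side saucer 0.67 [ 0.4808  0.1947 -0.    ]
side cup 0.91 [ 0.3399 -0.1344  0.0043]
side cup 0.53 [0.4869 0.1925 0.0895]
```

View pics/fwrist.png

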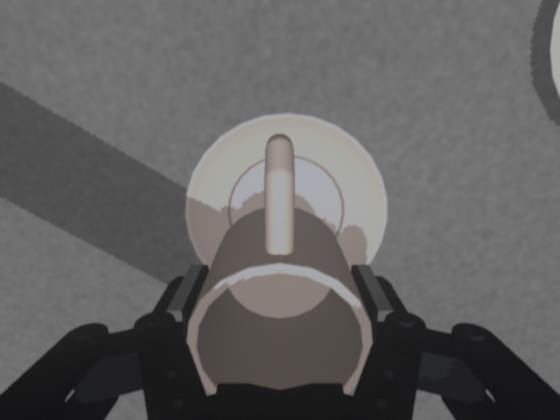

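```bash
python3 - <<'E'
from h import *
print(observe()['tcp_pos'],observe()['clock'])
im,st=load('fside')
c=im['frame'][140:230,190:310,::-1];cv2.imwrite('pics/fc.png',cv2.resize(c,None,fx=6,fy=6,interpolation=cv2.INTER_CUBIC))
E
```

```text
[0.48262225 0.19066443 0.10730741] 7.6
```

View pics/fc.png

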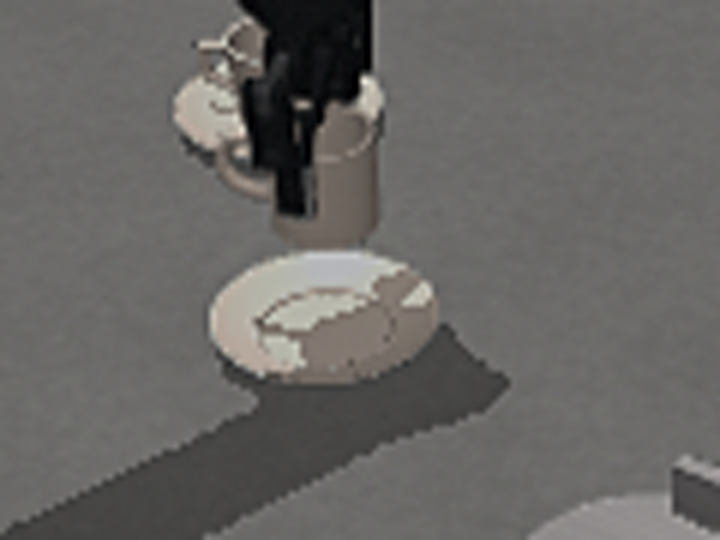

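```bash
python3 look.py g wrist saucer,cup; python3 - <<'E'
from h import *
im,st=load('gwrist');print(st['qvel'].round(3))
f=im['frame'].astype(int)
hsv=cv2.cvtColor(im['frame'],cv2.COLOR_RGB2HSV)
cv2.imwrite('pics/gm.png',np.uint8(255*((im['frame'].min(2)>135))))
# fit ellipse to saucer's rim points: scan from the top
E
```

```text
tcp [0.4826 0.1907 0.1073] yaw 53.08
wrist saucer 0.83 [0.4762 0.1969 0.0005]
wrist cup 0.68 [0.4846 0.1913 0.0905]
[-0.004 -0.004 -0.009  0.001 -0.003 -0.     0.   ]
```

View pics/gwrist.png

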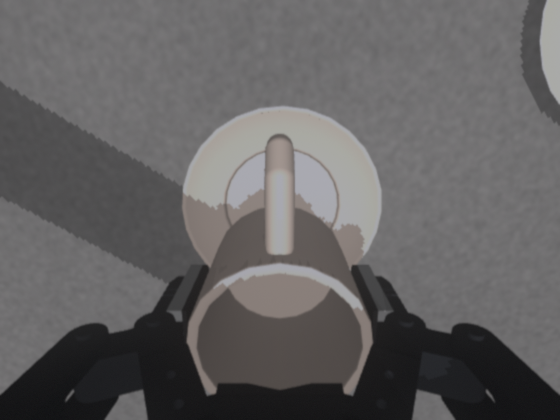

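```bash
python3 - <<'E'
from h import *
im,st=load('gwrist')
c=pix2plane(im,st,282.3,204,.018);print(c, np.linalg.norm(pix2plane(im,st,183,204,.018)-pix2plane(im,st,382,204,.018)),np.linalg.norm(c-pix2plane(im,st,282.3,106,.018)))
d=pix2plane(im,st,282,205,.005);print(d)
R=Ro.from_rotvec(st['orientation']).as_matrix()
print(R.T@(c-st['tcp_pos']),R.T@(d-st['tcp_pos']))
E
```

```text
[0.47772061 0.19769897 0.018     ] 0.13846966162345173 0.0654225654963909
[0.48143932 0.19478254 0.005     ]
[0.00253421 0.08930289 0.00823994] [0.00241571 0.10230775 0.0035289 ]
```

```bash
python3 -m handwheel '{"slide":[[0.25,2,0.35],[0.25,4,0.35],[0.25,6,0.35],[0.25,7,0.35],[0.25,7.6,0.35]],"spin":[0,0,0,0,0],"grip":[5,5,5,5,5]}';python3 -m handwheel '{"slide":[[0,0,0],[0,0,0],[0,0.2,0],[0,0.4,0],[0,0.4,0]],"spin":[0,0,0,0,0],"grip":[5,5,5,5,5]}'; python3 look.py i side ''; python3 -c "
from h import *
print(observe()['tcp_pos'],observe()['wrist_force'])
im,st=load('iside')
c=im['frame'][140:230,190:310,::-1];cv2.imwrite('pics/ic.png',cv2.resize(c,None,fx=6,fy=6,interpolation=cv2.INTER_CUBIC))"
```

```text
clock: 8.25
tcp_pos: [0.4796, 0.1961, 0.0297]
orientation: [-1.446, -0.725, 0.726]
wrist_force: [-0.5, -0.2, -1.4]
grip_width: 0.0617
clock: 8.75
tcp_pos: [0.4799, 0.1964, 0.0264]
orientation: [-1.446, -0.726, 0.725]
wrist_force: [-0.4, -0.8, -0.9]
grip_width: 0.0617
[0.47983939 0.19638558 0.02636718] [-0.09724855  0.32931984 -1.85043544]
```

View pics/ic.png

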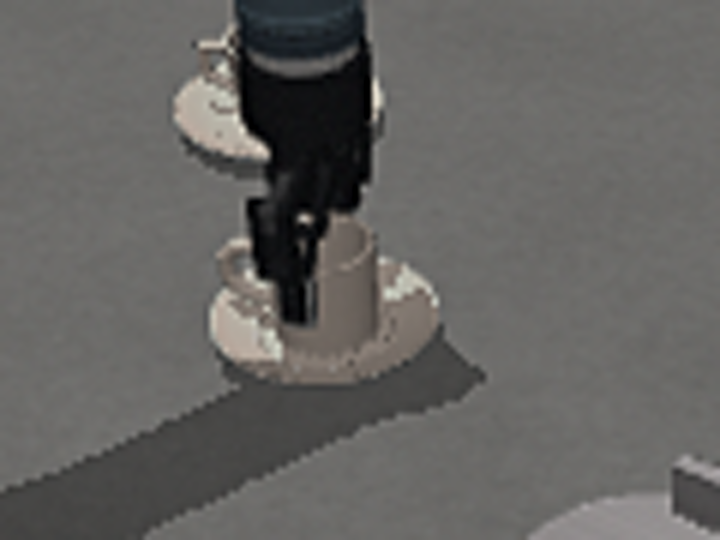

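```bash
python3 -m handwheel '{"slide":[[0,0.1,0],[0,0.2,0],[0,0.3,0],[0,0.3,0],[0,0.3,0]],"spin":[0,0,0,0,0],"grip":[5,5,5,5,5]}'
```

```text
clock: 9.3
tcp_pos: [0.4798, 0.1963, 0.0232]
orientation: [-1.446, -0.725, 0.726]
wrist_force: [0.8, 0.6, -2.6]
grip_width: 0.0615
```

```bash
python3 -m handwheel '{"slide":[[0,0.1,0],[0,0.2,0],[0,0.2,0],[0,0.2,0]],"spin":[0,0,0,0],"grip":[5,5,5,5]}'
```

```text
clock: 9.7
tcp_pos: [0.4799, 0.1964, 0.0229]
orientation: [-1.445, -0.725, 0.726]
wrist_force: [-4.1, -1.8, 13.6]
grip_width: 0.0618
```

```bash
python3 -m handwheel '{"slide":[[0,-0.15,0],[0,-0.15,0],[0,-0.15,0],[0,-0.15,0],[0,-0.15,0]],"spin":[0,0,0,0,0],"grip":[6.2,6.6,7.2,8.54,8.54]}'; python3 -m handwheel '{"slide":[[0,-1,0],[0,-3,0],[0,-7,0],[0,-11,0],[0,-15,0]],"spin":[0,0,0,0,0],"grip":[8.54,8.54,8.54,8.54,8.54]}'; python3 look.py j side,wrist cup,saucer
```

```text
clock: 10.2
tcp_pos: [0.4798, 0.1963, 0.0226]
orientation: [-1.446, -0.726, 0.726]
wrist_force: [0.1, 0.1, 0.2]
grip_width: 0.0854
clock: 10.7
tcp_pos: [0.4797, 0.1959, 0.1746]
orientation: [-1.447, -0.725, 0.725]
wrist_force: [-0.1, 0.5, -1.0]
grip_width: 0.0854
side cup 0.78 [0.4831 0.199  0.0067]
side cup 0.57 [ 0.3386 -0.1316  0.0029]
side saucer 0.9 [4.817e-01 1.946e-01 3.000e-04]
tcp [0.4825 0.1974 0.1766] yaw 53.27
wrist cup 0.88 [0.4798 0.1982 0.0055]
```

View pics/jwrist.png

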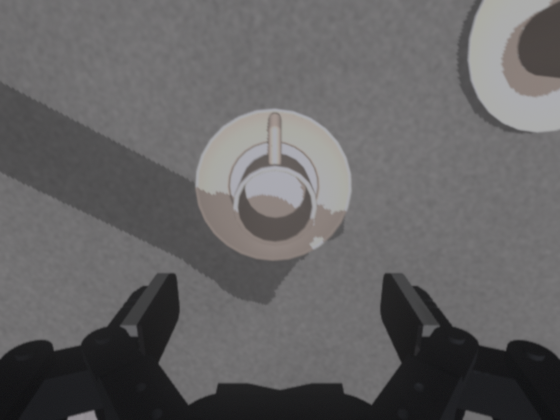

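```bash
python3 - <<'E'
from h import *
im,st=load('jwrist')
c=im['frame'][90:280,180:370,::-1];cv2.imwrite('pics/jc.png',cv2.resize(c,None,fx=3,fy=3,interpolation=cv2.INTER_CUBIC))
print(pix2plane(im,st,273.5,185,.018))
E
```

```text
[0.47679307 0.19733717 0.018     ]
```

View pics/jc.png

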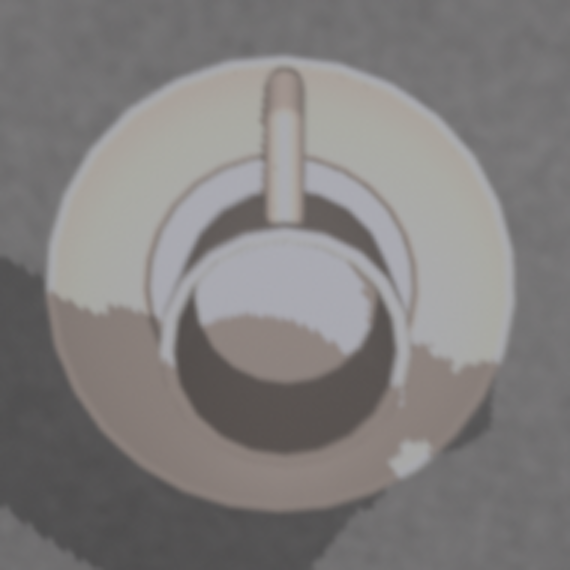

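```bash
python3 - <<'E'
from h import *
im,st=load('jwrist')
a=pix2plane(im,st,275.3,204.8,.067);b=pix2plane(im,st,273.7,184.5,.018);print(a,b,a-b, np.linalg.norm(pix2plane(im,st,275,100+65.3,.067)-pix2plane(im,st,275,90+458/3,.067)))
print(observe()['tcp_pos'],st['qvel'].round(2))
E
```

```text
[0.48048807 0.19677191 0.067     ] [0.4765363  0.19775397 0.018     ] [ 0.00395178 -0.00098206  0.049     ] 0.06124751625514626
[0.47875708 0.19593786 0.17185138] [ 0.01  0.05 -0.03  0.07 -0.02 -0.    0.01]
```

```bash
python3 -m handwheel '{"slide":[[-2.3,0,-4.07],[-4.6,0,-8.14],[-6.9,0,-12.2],[-9.2,0,-16.3],[-11.5,0,-20.3]],"spin":[-0.14,-0.28,-0.42,-0.56,-0.7],"grip":[8.54,8.54,8.54,8.54,8.54]}'; python3 -m handwheel '{"slide":[[0,0,0],[0,0,0],[0,0,0]],"spin":[-0.15,-0.3,-0.45],"grip":[8.54,8.54,8.54]}'; python3 -c "
from h import *
s=observe();R=Ro.from_rotvec(s['orientation']).as_matrix();print(s['joints'],s['tcp_pos'],np.degrees(np.arctan2(R[1,0],R[0,0])),R.T@(np.array([.6125,-.103,.16])-s['tcp_pos']))"
```

```text
clock: 11.5
tcp_pos: [0.5669, -0.0043, 0.1706]
orientation: [-1.198, -1.22, 1.226]
wrist_force: [0.3, 1.3, 0.9]
grip_width: 0.0854
clock: 11.8
tcp_pos: [0.5664, -0.004, 0.1703]
orientation: [-0.947, -1.54, 1.547]
wrist_force: [-0.7, 0.1, -0.5]
grip_width: 0.0856
[-0.51898729  0.32104011  0.53528272  1.87701982 -0.1910964   0.99926824
  2.13676028] [ 0.56635383 -0.00399978  0.17033753] 116.77603392968955 [-0.10918474  0.01023884  0.00335204]
```

```bash
python3 -m handwheel '{"slide":[[-4,0,0.1],[-8,0,0.3],[-10.9,0,0.3],[-10.9,0,0.3],[-10.9,0,0.3]],"spin":[-0.1,-0.16,-0.16,-0.16,-0.16],"grip":[8.54,8.54,8.54,8.54,8.54]}'; python3 look.py k wrist lid,lid_handle,lid_near,lid_far
```

```text
clock: 12.3
tcp_pos: [0.6125, -0.1026, 0.1706]
orientation: [-0.845, -1.647, 1.651]
wrist_force: [-0.4, -0.4, 0.4]
grip_width: 0.0857
tcp [ 0.6125 -0.1026  0.1706] yaw 125.56
wrist lid 0.76 [ 0.5609 -0.1375  0.0338]
wrist lid_handle 0.92 [ 0.6129 -0.101   0.0681]
wrist lid_far 0.86 [ 0.4973 -0.1854  0.037 ]
```

View pics/kwrist.png

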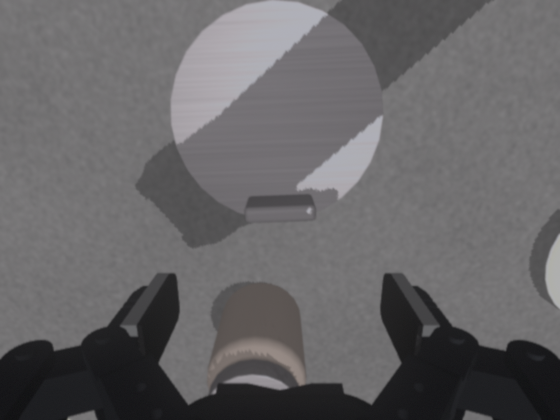

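```bash
python3 - <<'E'
from h import *
im,st=load('kwrist')
c=im['frame'][180:240,230:335,::-1];cv2.imwrite('pics/kc.png',cv2.resize(c,None,fx=7,fy=7,interpolation=cv2.INTER_CUBIC))
E
```

```text
(no output)
```

View pics/kc.png

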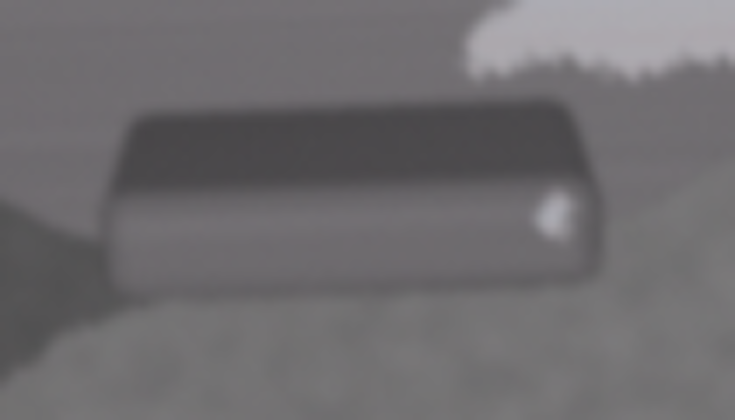

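```bash
python3 - <<'E'
from h import *
im,st=load('kwrist')
R=Ro.from_rotvec(st['orientation']).as_matrix()
P=lambda u,v,z:pix2plane(im,st,u/7+230,v/7+180,z)
c=P(354,236,.084);print(c,R.T@(c-st['tcp_pos']),np.linalg.norm(P(108,190,.084)-P(598,180,.084)),np.linalg.norm(P(354,186,.084)-P(354,286,.084)))
b=P(348,106,.05);print(b,R.T@(b-st['tcp_pos']))
s=observe();print(s['tcp_pos'],R.T@(c-s['tcp_pos']))
l=pix2plane(im,st,277.5,110,.05);print(l)
E
```

```text
[ 0.61050245 -0.10159248  0.084     ] [0.00179243 0.0866041  0.00070625] 0.04825643599524639 0.010434243183691941
[ 0.60744532 -0.10438737  0.05      ] [0.00121393 0.12061738 0.00469618]
[ 0.6135588  -0.09972546  0.17220508] [4.42752322e-05 8.82177386e-02 3.25455864e-03]
[ 0.55613079 -0.14294177  0.05      ]
```

```bash
python3 -m handwheel '{"slide":[[0,3,0.2],[0,6,0.2],[0,9,0.2],[0,10.5,0.2],[0,11.5,0.2]],"spin":[-0.024,-0.024,-0.024,-0.024,-0.024],"grip":[8.54,8.54,8.54,7,7]}'; python3 -m handwheel '{"slide":[[0,0,0],[0,0,0]],"spin":[0,0],"grip":[6.5,6.5]}';python3 look.py l wrist,side ''
```

```text
clock: 13.05
tcp_pos: [0.6115, -0.1019, 0.0564]
orientation: [-0.827, -1.668, 1.669]
wrist_force: [0.6, -0.8, 0.3]
grip_width: 0.0701
clock: 13.25
tcp_pos: [0.6135, -0.1031, 0.059]
orientation: [-0.832, -1.669, 1.668]
wrist_force: [0.0, -0.1, 0.5]
grip_width: 0.0651
tcp [ 0.6135 -0.1031  0.059 ] yaw 127.08
```

View pics/lwrist.png

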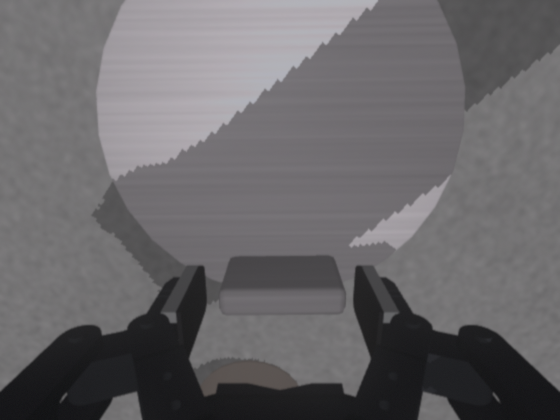

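```bash
python3 -c "
from h import *
print(observe()['tcp_pos'],observe()['grip_width'])
im,st=load('lside')
c=im['frame'][190:280,250:370,::-1];cv2.imwrite('pics/lc.png',cv2.resize(c,None,fx=6,fy=6,interpolation=cv2.INTER_CUBIC))"
```

```text
[ 0.61388549 -0.10334372  0.05951314] 0.06500113439630717
```

View pics/lc.png

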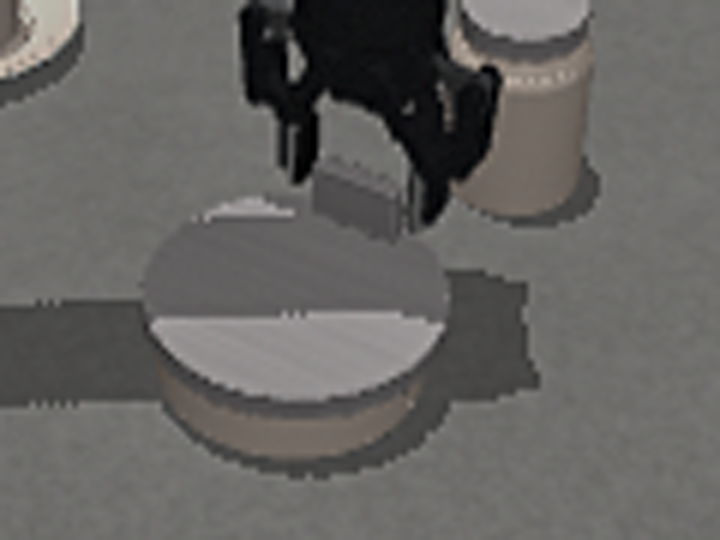

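```bash
python3 -m handwheel '{"slide":[[0,0,0],[0,0,0],[0,0,0],[0,0,0],[0,0,0]],"spin":[0,0,0,0,0],"grip":[5.5,4.5,4.5,4.5,4.5]}'; python3 -m handwheel '{"slide":[[0,-0.3,0],[0,-0.6,0],[0,-1,0],[0,-1,0]],"spin":[0,0,0,0],"grip":[4.5,4.5,4.5,4.5]}';python3 look.py m wrist,side 'lid_near,lid_far'; python3 -c "
from h import *
s=observe();print(s['tcp_pos'],s['wrist_force'],s['moment'])
im,st=load('mside')
c=im['frame'][190:280,250:370,::-1];cv2.imwrite('pics/mc.png',cv2.resize(c,None,fx=6,fy=6,interpolation=cv2.INTER_CUBIC))"
```

```text
clock: 13.85
tcp_pos: [0.6138, -0.1032, 0.0595]
orientation: [-0.833, -1.67, 1.667]
wrist_force: [-0.0, 1.4, 6.3]
grip_width: 0.0487
clock: 14.25
tcp_pos: [0.6124, -0.1031, 0.068]
orientation: [-0.831, -1.668, 1.668]
wrist_force: [-0.9, -1.3, -2.0]
grip_width: 0.0487
tcp [ 0.6124 -0.1031  0.068 ] yaw 127.07
side lid_near 0.75 [ 0.6247 -0.0914  0.0463]
side lid_near 0.74 [ 0.4622 -0.4213  0.0005]
side lid_far 0.79 [ 0.3689 -0.2953 -0.0004]
side lid_far 0.63 [ 0.504  -0.1871  0.0419]
[ 0.61217966 -0.10299119  0.06757447] [-0.05141108  0.24665764 -2.06832657] [ 0.10196841 -0.06246675  0.04685096]
```

View pics/mc.png

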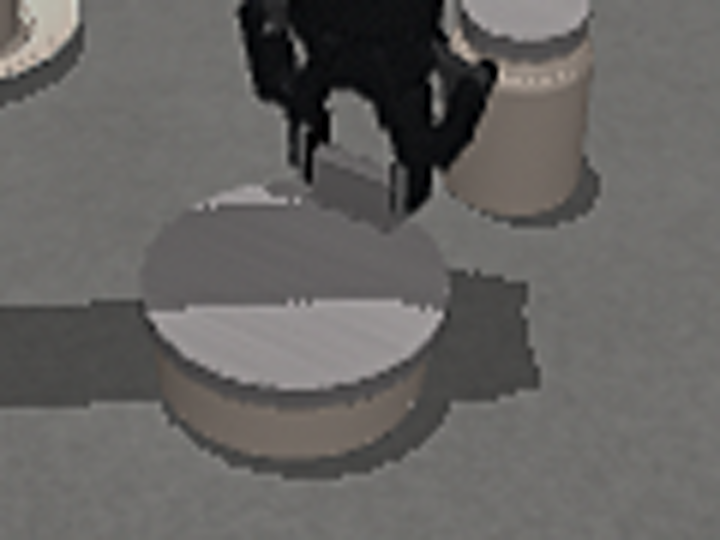

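View pics/mwrist.png

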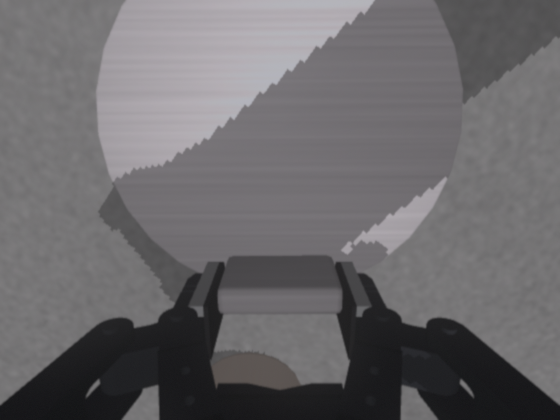

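```bash
python3 -m handwheel '{"slide":[[0,0,0],[0,0,0]],"spin":[0,0],"grip":[4.8,4.8]}'; python3 -c "
from h import *
s=observe();print(s['wrist_force'],s['moment'],s['grip_width'])"; python3 -m handwheel '{"slide":[[0,0,0],[0,0,0]],"spin":[0,0],"grip":[4.85,4.85]}'; python3 -c "
from h import *
s=observe();print(s['wrist_force'],s['moment'],s['grip_width'])"
```

```text
clock: 14.75
tcp_pos: [0.6123, -0.103, 0.0677]
orientation: [-0.83, -1.668, 1.668]
wrist_force: [-0.7, 0.6, -1.7]
grip_width: 0.0488
[-0.70296147  0.57299511 -1.73162146] [ 0.04417874 -0.04976665  0.02446224] 0.048828405899391664
clock: 14.95
tcp_pos: [0.6124, -0.103, 0.0678]
orientation: [-0.83, -1.668, 1.668]
wrist_force: [-0.0, 0.4, -0.5]
grip_width: 0.0487
[-0.03065559  0.41137608 -0.47501221] [ 0.06897954 -0.1005014  -0.00446959] 0.0486623202457094
```

```bash
python3 look.py n side 'lid_near,lid_far'; python3 -c "
from h import *
s=observe();print(s['tcp_pos'],s['wrist_force'],s['moment'])
im,st=load('nside')
c=im['frame'][190:280,250:370,::-1];cv2.imwrite('pics/nc.png',cv2.resize(c,None,fx=6,fy=6,interpolation=cv2.INTER_CUBIC))"
```

```text
side lid_near 0.79 [ 0.4627 -0.4215  0.0029]
side lid_near 0.75 [ 0.624  -0.0886  0.0455]
side lid_near 0.58 [ 0.6143 -0.1042  0.0791]
side lid_far 0.79 [ 3.670e-01 -2.936e-01  2.000e-04]
side lid_far 0.62 [ 0.499  -0.1887  0.046 ]
[ 0.61240269 -0.10298898  0.06782887] [ 0.41361655 -0.17432804 -2.53905335] [ 0.03276906 -0.0890352  -0.02469884]
```

View pics/nc.png

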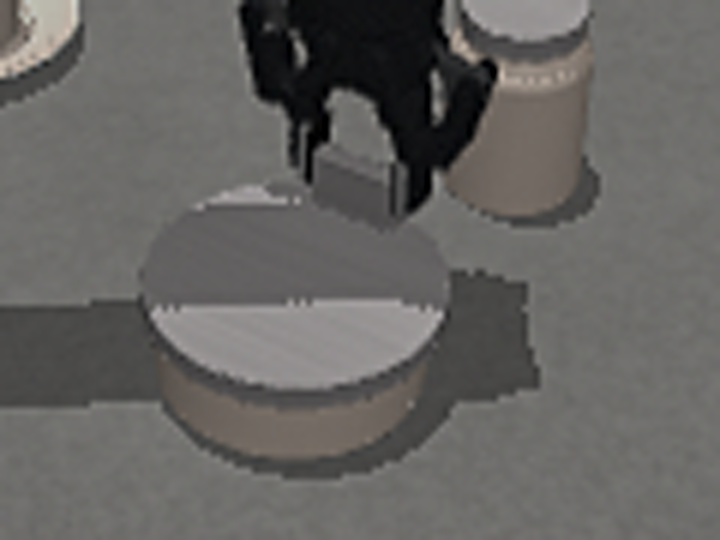

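```bash
python3 -m handwheel '{"slide":[[0,-0.4,0],[0,-0.4,0],[0,-0.4,0],[0,-0.4,0],[0,-0.4,0]],"spin":[0,0,0,0,0],"grip":[4.85,4.85,4.9,4.9,4.9]}'; python3 -c "
from h import *
for i in range(2):
  s=observe();print(s['wrist_force'],s['moment'],s['grip_width'],s['tcp_pos'][2]);im=get_image('side')
st=0
c=im['frame'][190:280,250:370,::-1];cv2.imwrite('pics/oc.png',cv2.resize(c,None,fx=6,fy=6,interpolation=cv2.INTER_CUBIC))"
```

```text
clock: 15.6
tcp_pos: [0.6123, -0.1029, 0.0718]
orientation: [-0.83, -1.668, 1.668]
wrist_force: [-1.0, 0.6, -1.9]
grip_width: 0.0491
[-0.99125345  0.56982926 -1.8899289 ] [ 0.06942196 -0.07121164  0.02282351] 0.04907518097830934 0.07176730463189472
[ 0.40145569 -0.08328572 -1.9500912 ] [-0.00110763 -0.07926867  0.01551616] 0.04902402786558864 0.071757385710875
```

View pics/oc.png

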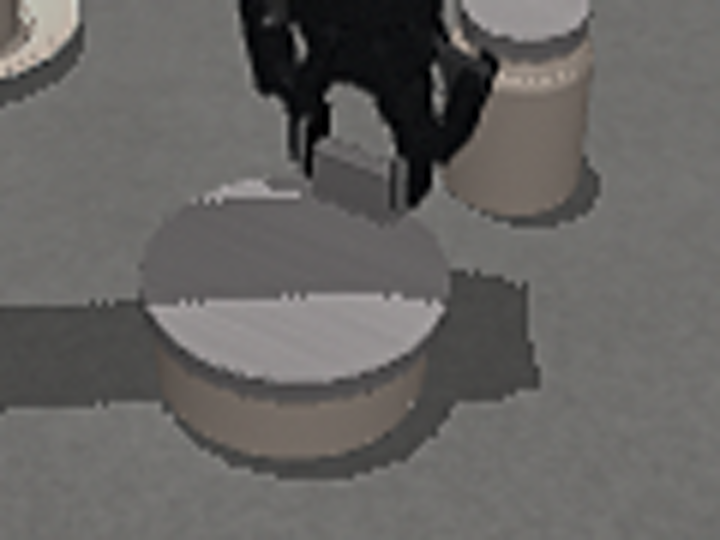

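```bash
for i in 1; do python3 -m handwheel '{"slide":[[0,0,0],[0,0,0],[0,0,0]],"spin":[0,0,0],"grip":[4.93,4.93,4.93]}'; done; python3 -c "
from h import *
for i in range(2):
  s=observe();print(s['wrist_force'],s['moment'],s['grip_width'],s['tcp_pos'][2]);im=get_image('side')
c=im['frame'][190:280,250:370,::-1];cv2.imwrite('pics/pc.png',cv2.resize(c,None,fx=6,fy=6,interpolation=cv2.INTER_CUBIC))"
```

```text
clock: 16.0
tcp_pos: [0.6124, -0.103, 0.0718]
orientation: [-0.83, -1.668, 1.668]
wrist_force: [0.6, 0.4, -1.6]
grip_width: 0.0498
[ 0.61141929  0.35446624 -1.62141103] [ 0.00841906 -0.06197833  0.02162939] 0.04979429168826619 0.0717981739467648
[-0.67433523 -0.70276125 -1.76627377] [ 0.04773265 -0.12043726 -0.00641552] 0.0494274770451641 0.07180482784839959
```

View pics/pc.png

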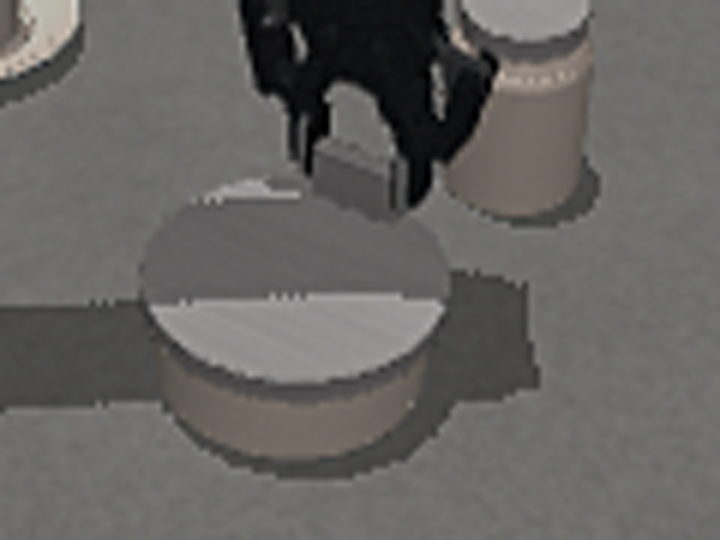

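```bash
python3 -m handwheel '{"slide":[[0,0,0],[0,0,0],[0,0,0]],"spin":[0,0,0],"grip":[4.96,4.96,4.96]}'; python3 -c "
from h import *
for i in range(2):
  s=observe();print(s['wrist_force'],s['moment'],s['grip_width'],s['tcp_pos'][2]);im=get_image('side')
c=im['frame'][190:280,250:370,::-1];cv2.imwrite('pics/qc.png',cv2.resize(c,None,fx=6,fy=6,interpolation=cv2.INTER_CUBIC))"
```

```text
clock: 16.4
tcp_pos: [0.6124, -0.103, 0.0719]
orientation: [-0.83, -1.668, 1.668]
wrist_force: [-1.8, 0.3, -1.7]
grip_width: 0.0497
[-1.77210796  0.31905515 -1.70167957] [ 0.09986606 -0.04287715 -0.00950941] 0.04966041562194789 0.07185122832733952
[ 0.13851753 -0.39743725 -0.76956081] [ 0.05679668 -0.11455857  0.03516556] 0.04937754530617901 0.0718331570150367
```

View pics/qc.png

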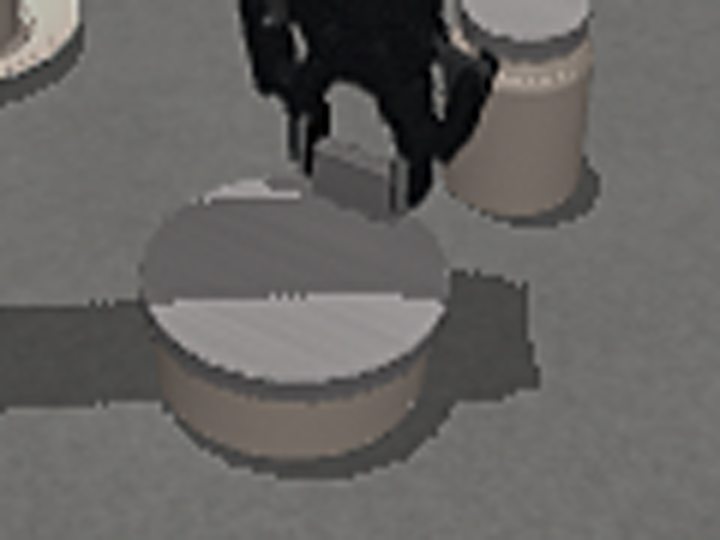

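```bash
python3 -m handwheel '{"slide":[[0,0,0],[0,0,0],[0,0,0]],"spin":[0,0,0],"grip":[4.99,4.99,4.99]}'; python3 -c "
from h import *
for i in range(2):
  s=observe();print(s['wrist_force'],s['moment'],s['grip_width'],s['tcp_pos'][2]);im=get_image('side')
c=im['frame'][190:280,250:370,::-1];cv2.imwrite('pics/rc.png',cv2.resize(c,None,fx=6,fy=6,interpolation=cv2.INTER_CUBIC))"
```

```text
clock: 16.8
tcp_pos: [0.6121, -0.1032, 0.0717]
orientation: [-0.83, -1.667, 1.668]
wrist_force: [-1.4, 0.3, -1.7]
grip_width: 0.0501
[-1.40395101  0.29320503 -1.7165061 ] [-0.06664279  0.13771906 -0.00300911] 0.05012153033635826 0.07173290540193261
[-0.24203352 -0.12364753 -0.56132307] [-0.07237509  0.1027902   0.02881253] 0.05002153688210568 0.07174346514864449
```

View pics/rc.png

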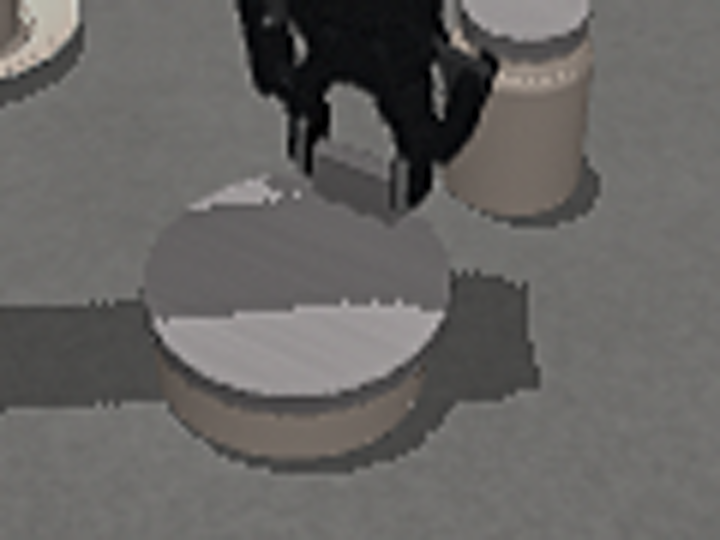

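```bash
python3 -m handwheel '{"slide":[[0,-0.2,0],[0,-0.5,0],[0,-0.8,0],[0,-1,0],[0,-1,0]],"spin":[0,0,0,0,0],"grip":[4.99,4.99,4.99,4.99,4.99]}'; python3 look.py s side lid_near,lid_far; python3 -c "
from h import *
s=observe();print(s['wrist_force'],s['moment'],s['grip_width'],s['tcp_pos'][2]);
im,st=load('sside')
c=im['frame'][190:280,250:370,::-1];cv2.imwrite('pics/sc.png',cv2.resize(c,None,fx=6,fy=6,interpolation=cv2.INTER_CUBIC))"
```

```text
clock: 17.4
tcp_pos: [0.6115, -0.1037, 0.0818]
orientation: [-0.83, -1.666, 1.668]
wrist_force: [-2.6, -2.2, -3.0]
grip_width: 0.0494
side lid_near 0.68 [ 0.4637 -0.4216  0.0029]
side lid_near 0.59 [ 0.6276 -0.0866  0.0616]
side lid_far 0.83 [ 0.3652 -0.2919 -0.0031]
side lid_far 0.66 [ 0.5039 -0.1832  0.0351]
side lid_far 0.17 [ 0.4804  0.1939 -0.0016]
[-3.30620639 -2.20720476 -3.02033867] [-0.48498156  0.70055276  0.0180928 ] 0.050026158799038906 0.08160866347742483
```

View pics/sc.png

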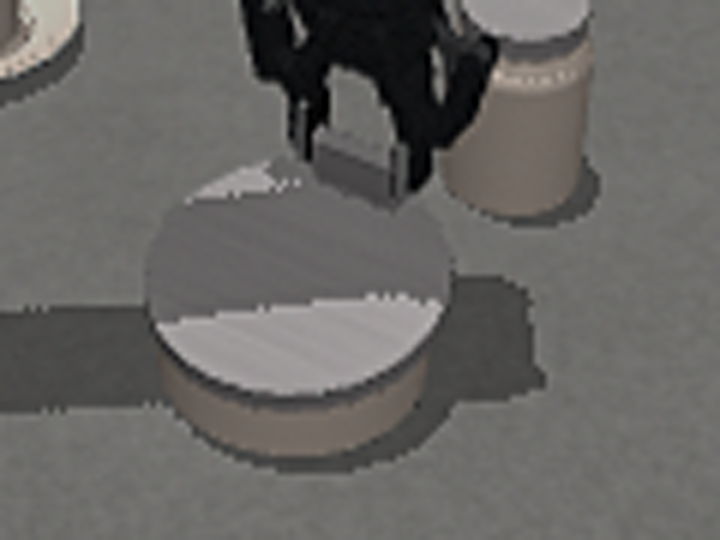

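```bash
python3 -m handwheel '{"slide":[[0,0,0.2],[0,0,0.4],[0,0,0.4],[0,0,0.4],[0,0,0.4]],"spin":[0,0,0,0,0],"grip":[4.99,4.99,4.5,4.5,4.5]}';  python3 -c "
from h import *
s=observe();print(s['wrist_force'],s['moment'],s['grip_width'],s['tcp_pos'])"
```

```text
clock: 18.05
tcp_pos: [0.6105, -0.1048, 0.0825]
orientation: [-0.832, -1.67, 1.668]
wrist_force: [0.4, -0.2, -0.4]
grip_width: 0.049
[ 0.39667769 -0.17826981 -0.39544019] [ 0.01958811 -0.05124155  0.05074641] 0.04902946242584943 [ 0.61054072 -0.10478276  0.08248394]
```

Horizontal load relieved. Now a gentle lift of about 18 mm with the tight grip.

```bash
python3 -m handwheel '{"slide":[[0,-0.4,0],[0,-0.9,0],[0,-1.4,0],[0,-1.8,0],[0,-1.8,0]],"spin":[0,0,0,0,0],"grip":[4.5,4.5,4.5,4.5,4.5]}'; python3 look.py t side,scene lid_near,lid_far,lid; python3 -c "
from h import *
s=observe();print(s['wrist_force'],s['moment'],s['grip_width'],s['tcp_pos']);
im,st=load('tside')
c=im['frame'][180:280,250:370,::-1];cv2.imwrite('pics/tc.png',cv2.resize(c,None,fx=5,fy=5,interpolation=cv2.INTER_CUBIC))"
```

```text
clock: 18.55
tcp_pos: [0.61, -0.1056, 0.1009]
orientation: [-0.832, -1.669, 1.668]
wrist_force: [0.1, 0.7, -1.7]
grip_width: 0.0484
side lid_near 0.96 [ 0.4645 -0.4188  0.0037]
side lid_near 0.68 [ 0.6246 -0.0894  0.0819]
side lid_far 0.85 [ 3.670e-01 -2.926e-01 -2.000e-04]
side lid_far 0.69 [ 0.5061 -0.1821  0.0556]
side lid 0.92 [ 0.5623 -0.1375  0.0704]
scene lid_near 0.71 [ 0.4597 -0.4208 -0.0029]
scene lid_near 0.65 [ 0.6252 -0.0932  0.0787]
scene lid_far 0.93 [ 0.3658 -0.295   0.001 ]
scene lid_far 0.7 [ 0.5032 -0.1876  0.0544]
scene lid 0.68 [ 0.4164 -0.3589  0.0027]
scene lid 0.57 [ 0.5619 -0.1379  0.0646]
[-1.21671653  0.22428608 -0.88143255] [ 0.10362007 -0.0992462  -0.07210884] 0.04849718580432344 [ 0.6089984  -0.10539575  0.09956528]
```

View pics/tc.png

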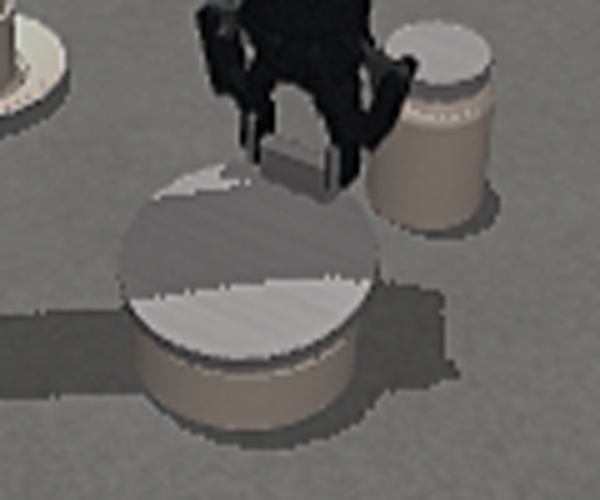

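```bash
python3 -m handwheel '{"slide":[[0,0.4,0],[0,0.9,0],[0,1.3,0],[0,1.6,0],[0,1.6,0]],"spin":[0,0,0,0,0],"grip":[4.5,4.5,4.5,4.5,4.5]}'; python3 -m handwheel '{"slide":[[0,0.3,0],[0,0.6,0],[0,0.8,-0.2],[0,0.8,-0.2]],"spin":[0,0,0,0],"grip":[4.5,4.5,4.5,4.5]}'; python3 look.py u side,wrist lid,dish,lid_near,lid_far; python3 -c "
from h import *
s=observe();print(s['wrist_force'],s['moment'],s['grip_width'],s['tcp_pos']);
im,st=load('uside')
c=im['frame'][180:280,250:370,::-1];cv2.imwrite('pics/uc.png',cv2.resize(c,None,fx=5,fy=5,interpolation=cv2.INTER_CUBIC))"
```

```text
clock: 19.45
tcp_pos: [0.6085, -0.1053, 0.0829]
orientation: [-0.829, -1.667, 1.668]
wrist_force: [-0.7, 0.5, -1.2]
grip_width: 0.0487
clock: 19.85
tcp_pos: [0.6111, -0.1043, 0.0762]
orientation: [-0.83, -1.668, 1.669]
wrist_force: [0.1, 0.9, 3.5]
grip_width: 0.0487
side lid 0.65 [ 0.5615 -0.1373  0.0497]
side lid 0.64 [ 0.4163 -0.3568  0.0012]
side dish 0.57 [ 0.5629 -0.1373  0.0044]
side lid_near 0.87 [ 0.4668 -0.4187  0.003 ]
side lid_near 0.8 [ 0.6264 -0.0901  0.0561]
side lid_far 0.94 [ 0.3653 -0.2941 -0.003 ]
side lid_far 0.65 [ 0.5023 -0.1848  0.0339]
side lid_far 0.28 [0.4831 0.1999 0.0057]
tcp [ 0.6111 -0.1044  0.0762] yaw 127.07
wrist lid 0.56 [ 0.5634 -0.1389  0.0416]
[-0.0243475   0.67831495  3.74334562] [-0.22278809  0.44101616 -0.03446598] 0.04863382080826251 [ 0.6111647  -0.10428047  0.07610493]
```

View pics/uc.png

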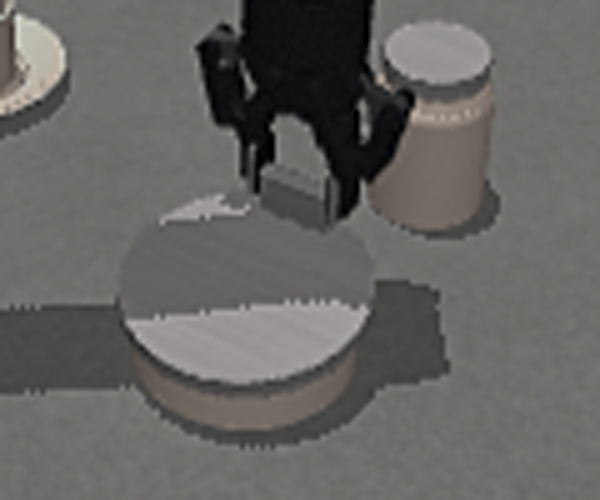

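View pics/uwrist.png

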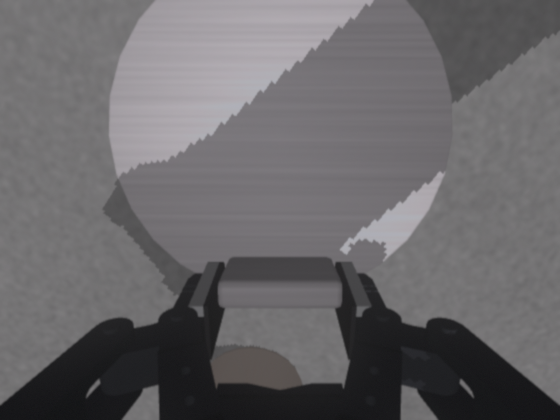

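```bash
python3 -m handwheel '{"slide":[[0,0.3,-0.05],[0,0.6,-0.1],[0,0.9,-0.2],[0,1.1,-0.25],[0,1.1,-0.25]],"spin":[0,0,0,0,0],"grip":[4.5,4.5,4.5,4.5,4.5]}'; python3 -c "
from h import *
im=get_image('side');s=observe();print(s['wrist_force'],s['moment'],s['grip_width'],s['tcp_pos']);
c=im['frame'][180:280,250:370,::-1];cv2.imwrite('pics/vc.png',cv2.resize(c,None,fx=5,fy=5,interpolation=cv2.INTER_CUBIC))"
```

```text
clock: 20.85
tcp_pos: [0.6138, -0.102, 0.0648]
orientation: [-0.831, -1.67, 1.668]
wrist_force: [1.7, 2.7, 3.4]
grip_width: 0.0484
[2.65257342 1.39139022 3.29613591] [ 0.15112557 -0.21358413  0.05985103] 0.04917013670462539 [ 0.61375316 -0.10204221  0.06491721]
```

View pics/vc.png

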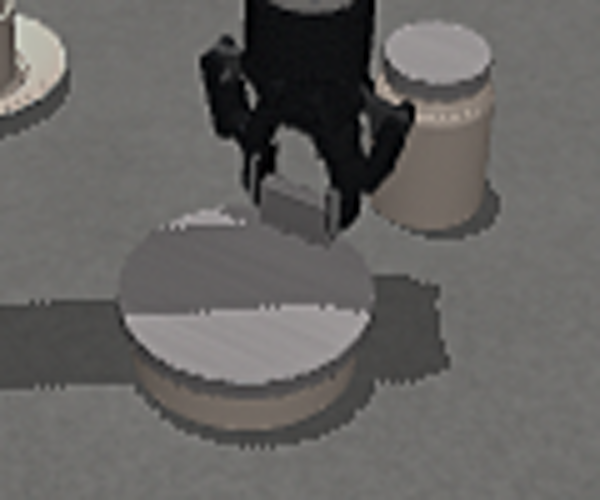

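```bash
python3 -m handwheel '{"slide":[[0,0.1,-0.15],[0,0.3,-0.15],[0,0.5,-0.15],[0,0.55,-0.15],[0,0.55,-0.15]],"spin":[0,0,0,0,0],"grip":[4.5,4.5,4.5,4.5,4.5]}'; python3 -c "
from h import *
im=get_image('side');s=observe();print(s['wrist_force'],s['moment'],s['grip_width'],s['tcp_pos']);
c=im['frame'][180:280,250:370,::-1];cv2.imwrite('pics/wc.png',cv2.resize(c,None,fx=5,fy=5,interpolation=cv2.INTER_CUBIC))"
```

```text
clock: 21.4
tcp_pos: [0.6146, -0.1014, 0.06]
orientation: [-0.831, -1.669, 1.667]
wrist_force: [2.1, 3.7, 8.7]
grip_width: 0.0488
[1.33012101 3.66567417 8.11275855] [ 0.15147513  0.10012241 -0.09943447] 0.04869546760978956 [ 0.6146088  -0.10135129  0.06002205]
```

View pics/wc.png

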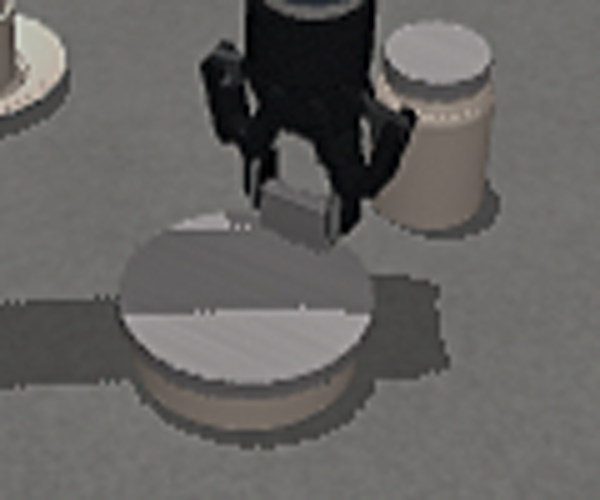

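```bash
python3 -m handwheel '{"slide":[[0,0,-0.05],[0,0.1,-0.1],[0,0.1,-0.1]],"spin":[0,0,0],"grip":[4.99,4.99,4.99]}'; python3 look.py x wrist,side lid,dish,lid_near,lid_far;python3 -c "
from h import *
s=observe();print(s['wrist_force'],s['moment'],s['grip_width'],s['tcp_pos']);
im,st=load('xside')
c=im['frame'][180:280,250:370,::-1];cv2.imwrite('pics/xc.png',cv2.resize(c,None,fx=6,fy=6,interpolation=cv2.INTER_CUBIC))"
```

```text
clock: 21.75
tcp_pos: [0.6143, -0.1016, 0.0585]
orientation: [-0.83, -1.667, 1.667]
wrist_force: [0.3, 2.2, 6.5]
grip_width: 0.0498
tcp [ 0.6143 -0.1016  0.0585] yaw 127.03
wrist lid 0.57 [ 0.5621 -0.14    0.0322]
side lid 0.75 [ 0.5597 -0.1371  0.0389]
side lid 0.68 [ 4.149e-01 -3.537e-01 -1.000e-04]
side lid 0.66 [ 0.6158 -0.1049  0.0688]
side dish 0.73 [ 0.5634 -0.1388  0.0006]
side lid_near 0.8 [ 0.4629 -0.4194  0.0033]
side lid_far 0.92 [ 0.3653 -0.2962 -0.0007]
side lid_far 0.69 [ 0.5025 -0.1879  0.0379]
[-0.23505     1.34940552  7.13330951] [0.30470096 0.00055765 0.07794633] 0.04990266137628948 [ 0.61428646 -0.10165102  0.05843978]
```

View pics/xc.png

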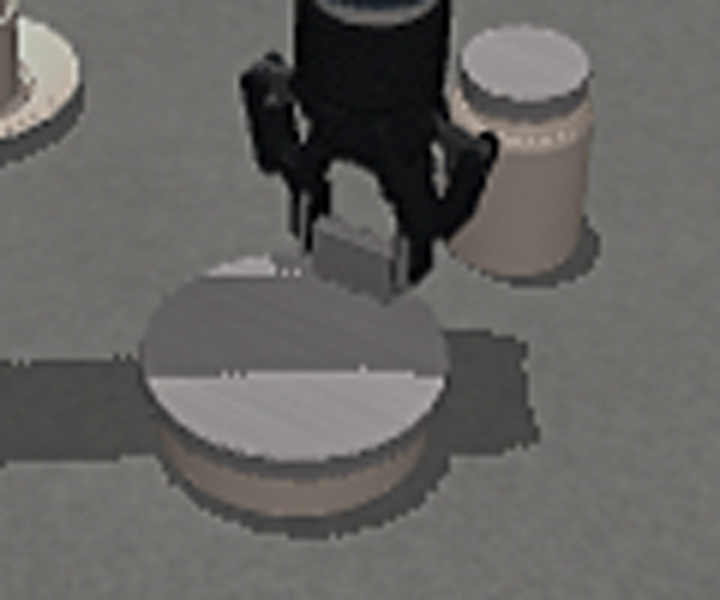

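```bash
python3 -m handwheel '{"slide":[[0,0,0],[0,0,0],[0,0,0],[0,0,0],[0,0,0]],"spin":[0,0,0,0,0],"grip":[5.2,5.6,6.5,8,8.54]}'; python3 -m handwheel '{"slide":[[0,-1,0],[0,-3,0],[0,-6,0],[0,-10,0],[0,-10,0]],"spin":[0,0,0,0,0],"grip":[8.54,8.54,8.54,8.54,8.54]}'; python3 -m handwheel '{"slide":[[0,0,0],[0,0,0]],"spin":[0,0],"grip":[8.54,8.54]}'; python3 look.py y wrist,side,scene lid,dish,lid_near,lid_far,cup,saucer;python3 -c "
from h import *
im,st=load('yside')
c=im['frame'][140:280,220:370,::-1];cv2.imwrite('pics/yc.png',cv2.resize(c,None,fx=4,fy=4,interpolation=cv2.INTER_CUBIC))"
```

```text
clock: 22.75
tcp_pos: [0.6143, -0.1014, 0.0579]
orientation: [-0.83, -1.667, 1.668]
wrist_force: [-0.0, 0.6, 0.3]
grip_width: 0.0852
clock: 23.25
tcp_pos: [0.6198, -0.1027, 0.1657]
orientation: [-0.844, -1.676, 1.666]
wrist_force: [0.5, -0.9, 1.3]
grip_width: 0.0851
clock: 23.45
tcp_pos: [0.614, -0.1009, 0.1578]
orientation: [-0.829, -1.667, 1.668]
wrist_force: [-0.2, -0.2, -0.8]
grip_width: 0.0854
tcp [ 0.614  -0.1009  0.1578] yaw 127.08
wrist lid 0.92 [ 0.5594 -0.14    0.0312]
wrist dish 0.63 [ 0.6121 -0.1036  0.0703]
side lid 0.92 [ 0.4178 -0.3512  0.0015]
side lid 0.66 [ 0.5598 -0.1389  0.041 ]
side dish 0.68 [ 0.5635 -0.1368  0.0053]
side lid_near 0.57 [ 0.6247 -0.0906  0.0385]
side lid_far 0.97 [ 0.3633 -0.2953  0.0004]
side lid_far 0.71 [ 0.4995 -0.185   0.039 ]
side cup 0.89 [ 0.3394 -0.1335  0.0014]
side cup 0.61 [0.4849 0.1971 0.0064]
side cup 0.49 [ 0.5015 -0.1862  0.0368]
side saucer 0.85 [ 0.4821  0.1967 -0.0014]
scene lid 0.91 [ 0.5631 -0.1394  0.0338]
scene lid 0.6 [ 0.4129 -0.3621  0.0052]
scene dish 0.82 [ 0.5601 -0.1404  0.0009]
scene lid_near 0.92 [ 0.4631 -0.4201 -0.0055]
scene lid_near 0.79 [ 0.6267 -0.0931  0.0337]
scene lid_near 0.73 [ 0.5212  0.4487 -0.0048]
scene lid_far 0.93 [ 3.691e-01 -2.971e-01 -1.000e-04]
scene lid_far 0.56 [ 0.5002 -0.1894  0.0371]
scene cup 0.98 [0.4838 0.1952 0.0072]
scene cup 0.86 [ 0.3407 -0.1281  0.0028]
```

View pics/yc.png

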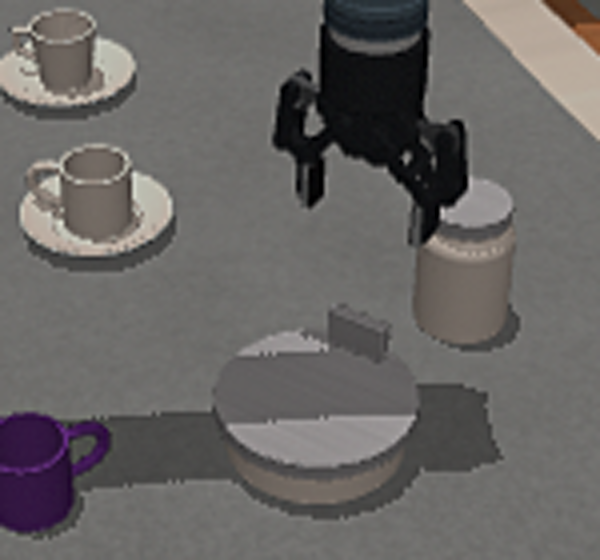

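View pics/ywrist.png

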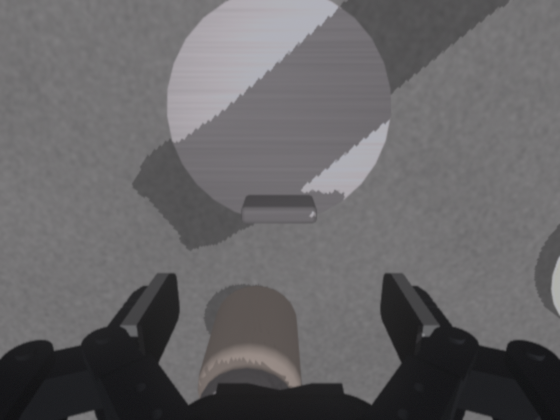

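View pics/yscene.png

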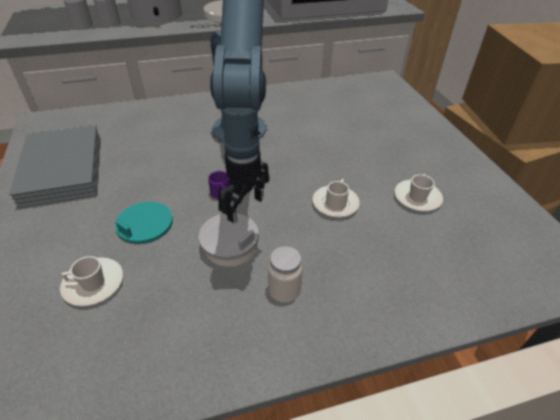

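```bash
python3 - <<'E'
from h import *
a,_=load('lside');b,_=load('yside')
A=a['frame'][190:280,250:370];B=b['frame'][190:280,250:370]
d=cv2.absdiff(A,B)
cv2.imwrite('pics/diff.png',cv2.resize(np.hstack([A[:,:,::-1],B[:,:,::-1],np.clip(d.astype(int)*3,0,255).astype(np.uint8)]),None,fx=2.2,fy=2.2,interpolation=cv2.INTER_NEAREST))
E
```

```text
(no output)
```

View pics/diff.png

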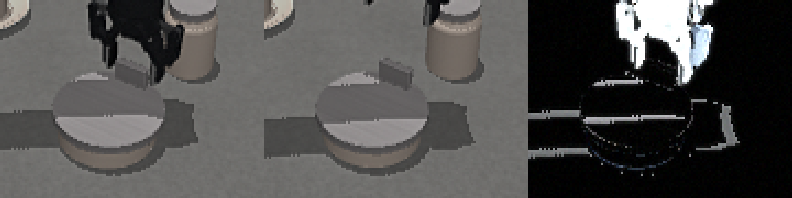

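The lid and dish outlines match the view from before the lift, with only the arm and its shadow differing. So the lid is seated, the dish hasn't moved, and I'm handing in.

```bash
python3 -c "
from h import *
print(observe()['clock'],np.abs(observe()['qvel']).max());print(job_done())"
```

```text
24.5 0.00113621695176903
the job is handed in; nothing more can be done
None
```

I moved the cup to the saucer, aired the lid and lowered it back in hand. I handed the job in at 24.5 s; no verdict was reported.

- **Cup:** I gripped it across its diameter, set it on the saucer and let go. The last checks put it upright, about 1 to 5 mm from the saucer's middle.
- **Tilt:** I gripped the lug across its 50 mm width. With a full grip the lid first lifted level, to about 12 mm above its seat. I then loosened the grip little by little until the lid pivoted and its far edge came down onto the dish. Lifting further brought the handle edge to about 58–62 mm in the camera estimates, with the far edge still at about 35 mm (roughly 0.15 rad of tilt).
- **Clear of the dish:** With a tight grip I raised it until the near edge was at about 80 mm and the far edge at about 55 mm. I held it there for over 0.2 s, still over the dish.
- **Reseating:** I lowered it in hand, far edge first, pressing with up to about 9 N, and opened the fingers once it was seated.

**Last checks:** The final side picture matches the one from before the lift, with only the arm and its shadow different. So the lid is seated level and the dish has not visibly moved. The other cups and the jar are in place, and the gripper is about 10 cm clear.

**Disagreements:** The networks' estimates of the lid and dish centres differed by up to about 4 mm, and the side view put the lid at 41 mm against 31–34 mm in the other two. I took both as noise because the picture comparison showed no shift. While tilting there was a brief sideways load of about 4 N on the lid, which I relieved by moving the hand about 4 mm.

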